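# Load the wash cassette and unclip it

## Task

Tip the hinged tray by its bar handle so that all five brass ring blanks slide into the wash cassette docked in front of its lip, and swing the tray back down. Then pinch the cassette's two opposed side catches together and lift the loaded cassette level and well clear of the stand (about a hand's breadth above its dock). Finish holding it there still in the fingers, catches pinched, all five blanks inside; do not disturb the hammer, steel block or ring mandrel nearby.

Things in the scene. Friction and masses are not known exactly. Their poses are not given: they have to be found in the camera images.
- stand: Fixed grey metal stand, base plate 150 x 400 x 12 mm. Origin: centre of its underside; z up, y along its length from the cassette (y = -110 mm, underside at z = 12) to the tray handle (y = +122). Steel rails beside the cassette, 33 to 50 mm either side of its centre line, 27 mm high, hook the catches down. Tray hinge posts 102 mm high at x = +-40, y = -38 mm; tray rest at y = +55.
- tray (a joint): Hinge angle of the tip tray, rad: 0 level at rest, growing as the handle end is lifted, stop at 1.3. Axis parallel to the stand's x at stand y = -38, z = 92 mm. Open trough of dark steel, 0.3 kg, falls back to 0 if let go; floor 108 mm above the bench, walls 23 mm high, back wall at stand y = +86 mm, 39 mm wide inside, open at the lip towards the cassette. The blanks are all out at 1.2 rad.
- tray_handle (a point): Middle of the tray's round steel bar handle, 10 mm diameter, 60 mm long, parallel to the stand's x, 36 mm behind the tray's back wall. At rest 114 mm above the bench at stand y = +122 mm, that is 160 mm beyond and 22 mm above the hinge axis, about which it moves in an arc. The bar may turn in the fingers.
- tray_lip (a point): Middle of the tray's pouring lip (upper side of floor); at rest at stand y = -44 mm, 108 mm above the bench; when tipped it comes just over the cassette's mouth.
- cassette: Grey plastic open-topped box, 46 (x) x 120 (y) x 62 (z) mm outside, walls 2.5 mm, 0.15 to 0.25 kg empty; in its dock its axes are parallel to the stand's. Origin: centre of its underside, z up. It has a sprung catch in the middle of each long side (-x and +x); over both catches it is 66 mm wide at rest, 54 mm when both are fully pinched.
- catch_near (a joint): Travel in m of the catch on the cassette's -x side: 0 out (latched under the rail), 0.006 fully pinched in; it clears the rail from 0.004 to 0.0055. Spring 3 N at rest to 7 N fully in.
- catch_far (a joint): The same for the catch on the cassette's +x side.
- catch_near_pad (a point): Centre of the outer face of the -x catch's ribbed thumb pad, 30 (along y) x 34 (z) mm, facing -x; 41 mm above the cassette's underside.
- catch_far_pad (a point): The same for the +x catch, facing +x.
- bench_block: Bystander: loose square steel block 60 x 60 x 22 mm on the bench; origin at centre of underside.
- hammer: Bystander: loose hammer 220 mm long lying on the bench, handle along its x; origin at centre of underside.
- ring_gauge: Bystander: tapered steel ring mandrel 158 mm tall, standing on a 44 mm round wooden foot; origin at centre of underside.
- blank1: Brass signet-ring blank, a 14 x 12 x 9 mm rounded block with a small round face, 13 g, one of five alike lying in the tray; origin at centre of underside.
- blank2: Brass signet-ring blank, a 14 x 12 x 9 mm rounded block with a small round face, 13 g, one of five alike lying in the tray; origin at centre of underside.
- blank3: Brass signet-ring blank, a 14 x 12 x 9 mm rounded block with a small round face, 13 g, one of five alike lying in the tray; origin at centre of underside.
- blank4: Brass signet-ring blank, a 14 x 12 x 9 mm rounded block with a small round face, 13 g, one of five alike lying in the tray; origin at centre of underside.
- blank5: Brass signet-ring blank, a 14 x 12 x 9 mm rounded block with a small round face, 13 g, one of five alike lying in the tray; origin at centre of underside.

How it is judged (in metres and radians):
On the way, in this order (a step that is already met when the one before it is completed fails the run):
1. all five blanks are inside the cassette while it is still in its dock (x of blank1 in the frame of cassette between -0.023 and 0.023 m and y of blank1 in the frame of cassette between -0.06 and 0.06 m and z of blank1 in the frame of cassette between -0.002 and 0.06 m and x of blank2 in the frame of cassette between -0.023 and 0.023 m and y of blank2 in the frame of cassette between -0.06 and 0.06 m and z of blank2 in the frame of cassette between -0.002 and 0.06 m and x of blank3 in the frame of cassette between -0.023 and 0.023 m and y of blank3 in the frame of cassette between -0.06 and 0.06 m and z of blank3 in the frame of cassette between -0.002 and 0.06 m and x of blank4 in the frame of cassette between -0.023 and 0.023 m and y of blank4 in the frame of cassette between -0.06 and 0.06 m and z of blank4 in the frame of cassette between -0.002 and 0.06 m and x of blank5 in the frame of cassette between -0.023 and 0.023 m and y of blank5 in the frame of cassette between -0.06 and 0.06 m and z of blank5 in the frame of cassette between -0.002 and 0.06 m and z of cassette in the frame of stand below 0.017 m), for 0.2 s.
2. the tray is back down with the cassette still docked (value of joint tray below 0.12 rad and z of cassette in the frame of stand below 0.017 m), for 0.2 s.
3. both catches are pinched in and the cassette is lifted 30 mm out of its dock (value of joint each of catch_near, catch_far above 0.004 m and z of cassette in the frame of stand above 0.042 m), for 0.1 s.
At the end, for the whole second after the job is handed in: The cassette is held by the fingers on its two catches (each pinched in more than 4 mm), its underside at least 50 mm above the dock's plate, tilted less than 0.25 rad, still (under 30 mm/s), not touching the stand; all five blanks inside it; the tray back down (under 0.12 rad) (x of blank1 in the frame of cassette between -0.023 and 0.023 m and y of blank1 in the frame of cassette between -0.06 and 0.06 m and z of blank1 in the frame of cassette between -0.002 and 0.06 m and x of blank2 in the frame of cassette between -0.023 and 0.023 m and y of blank2 in the frame of cassette between -0.06 and 0.06 m and z of blank2 in the frame of cassette between -0.002 and 0.06 m and x of blank3 in the frame of cassette between -0.023 and 0.023 m and y of blank3 in the frame of cassette between -0.06 and 0.06 m and z of blank3 in the frame of cassette between -0.002 and 0.06 m and x of blank4 in the frame of cassette between -0.023 and 0.023 m and y of blank4 in the frame of cassette between -0.06 and 0.06 m and z of blank4 in the frame of cassette between -0.002 and 0.06 m and x of blank5 in the frame of cassette between -0.023 and 0.023 m and y of blank5 in the frame of cassette between -0.06 and 0.06 m and z of blank5 in the frame of cassette between -0.002 and 0.06 m and z of cassette in the frame of stand above 0.062 m and value of joint each of catch_near, catch_far above 0.004 m and angle between cassette's own z axis and vertical below 0.25 rad and linear speed of cassette below 0.03 m/s and value of joint tray below 0.12 rad and contact force between cassette and the fingers above 3 N and contact force between cassette and stand below 0.1 N); the arm keeps its last pose, push and grip.
It fails at once if the ring mandrel is knocked over (angle between ring_gauge's own z axis and vertical above 0.5 rad).
It fails at once if a bystander (block, hammer or ring mandrel) is moved more than 30 mm (distance of any of bench_block, hammer, ring_gauge from where it was at the start of the episode above 0.03 m).
It fails at once if the cassette is tipped more than 0.6 rad (angle between cassette's own z axis and vertical above 0.6 rad).
It also fails if it takes over 54 s, if anything falls off the work surface, if the arm or the gripper's body presses on something with over 40 N, if the wrist force passes 120 N, or if a joint passes its speed limit or range.

## Robot

A 6-joint arm with a two-finger parallel gripper is mounted at the origin on the work surface. World frame = base frame: x ahead of the robot, y to its left, z up, the work surface at z = 0. Lengths are in mm, angles in rad, forces in N, time in s.
With the tool pointing down it reaches from about 250 to 775 mm from the base axis. Payload 4 kg.
Tool frame: the origin (TCP) lies between the finger pads; the fingertips stand bot.tip_extent ahead of it and the grasp point (between the pads) lies 8 mm behind it (bot.tip_extent is the distance from the TCP to the fingertips, in mm); z points along the fingers, y is the line along which they close (so a half turn about z gives the same grasp; the last joint's range is limited). The gripper opens to 85 mm and grips with 20 to 120 N. Pads are 22 mm wide; open, the fingers measure 114 mm over their backs; the gripper's body (76 mm by 85 mm) begins 54 mm behind the grasp point. The pads swing forward as they close: fully open they stand 13 mm farther back than shut.
Start: joints at [1.189, 0.087, 1.371, -0, 1.684, -0.103], TCP at [151.369, 528.776, 242.341] pointing down, gripper open.
Joint ranges: [-3.1, 3.1], [-0.76, 2.03], [0.27, 2.55], [-1.08, 4.22], [0.17, 2.65], [-2.57, 2.57]. Speed limits (rad/s): [2.79, 2.79, 3.14, 3.14, 3.14, 3.14].

## Interface

Orientations are given as a unit quaternion [x, y, z, w].
In Python, from station import bot, eyes, ticket gives the robot as it stands (bot), with the cameras (eyes) and the job (ticket).
- The arm moves only by the shell command python3 nudge.py FILE [OPENING] [FORCE], which reads ROWS from the file FILE. ROWS is a JSON list that holds a single list of rows (three levels of brackets), with 1 to 12 rows, each of 4 numbers: dx, dy, dz in mm, then a turn about the tool's z in rad; each row shifts and turns the commanded pose from where the row before left it, along the tool's axes as they then stand; what a row does not reach is not made up. A row lasts 1/8 s, in which the tool goes at most 62.5 mm and 0.188 rad, less where a joint would pass 70% of its speed; a pose out of reach is approached as far as the arm can. OPENING is the finger opening in mm, set as the command begins (- or left out keeps the last). The fingers move at their own pace and stop on an object; FORCE is the grip in N (left out, the last holds). Time passes only in rows, so rows that do not move let the fingers close. It prints the time, the measured TCP pose, the force, the opening and the grip force at its end. Input that does not fit is refused with a message, and nothing moves.
- bot.observe(): the state, without advancing time (a new reading comes with each control period).
- eyes.camera(name): name is "scene" or "side" or "wrist"; returns the picture (400x640x3 uint8, blue, green, red); there is no depth.
- eyes.get_calibration(name): a dict with "intrinsics" (3x3 intrinsics, pixels), "xyz" and "rotation" of the camera in the world. Camera axes: x right, y down, z forward; pixel columns grow to the right and rows downward; lengths in mm; the calibration is good to about 2 mm. A picture is of the moment at which its call begins: read the wrist's pose just before it. get_calibration takes no time and is no camera call; for the wrist camera it gives the pose at the moment of the call.
- ticket.hand_in(): hands the job in; it is judged then, once.
The state is a dict: "time": time; "joint_positions": joint angles; "joint_vel": joint speeds; "effort": joint torques, N m; "tcp_pos": TCP position; "orientation": TCP orientation; "force": force on the tool from outside, world axes, zero at the start; "wrist_torque": the same for the moment, N m; "width": finger opening in mm; "finger_force": force on a finger pad.
Only numpy, scipy, OpenCV 4.12 (cv2) and the standard library are available. Lean on these libraries where they do the work, as an engineer would, in place of code of your own. Each camera call takes 0.05 s, during which the arm holds its last target. There are 200 camera calls.

## Working session

There is one attempt and no reset: what is moved stays moved. The work goes in short steps, Python scripts to look and compute and a shell command to move; the robot and the scene stay as the last step left them, time stands still between calls to the robot, and variables do not carry over. Pictures are saved under pics/ and viewed, at most 10 in all, crops included, and the job is handed in when it is done.

```bash
ls; mkdir -p pics; python3 - <<'E'
from station import bot, eyes, ticket
import cv2,numpy as np
s=bot.observe();print(s['time'],s['tcp_pos'],s['orientation'],s['width'],bot.tip_extent)
for n in("scene","side","wrist"):
    c=eyes.get_calibration(n);print(n,np.round(c['intrinsics'],1).tolist(),np.round(c['xyz'],1),np.round(c['rotation'],4).tolist())
    cv2.imwrite(f'pics/{n}0.png',eyes.camera(n))
E
```

```text
nudge.py
pics
station.py
0.0 [151.17487645 528.30761313 241.11421148] [ 1.38950726e-01  9.90298646e-01 -1.10183930e-03 -2.69318236e-04] 85.17903935036452 11.0
scene [[370.5, 0.0, 317.1], [0.0, 370.5, 200.7], [0.0, 0.0, 1.0]] [956.4   2.6 702.9] [0.652, 0.7032, -0.2041, -0.1969]
side [[445.1, 0.0, 312.5], [0.0, 445.1, 201.8], [0.0, 0.0, 1.0]] [229.9 600.4 534.1] [-0.2196, 0.8496, -0.4665, 0.1106]
wrist [[300.0, 0.0, 318.8], [0.0, 300.0, 205.5], [0.0, 0.0, 1.0]] [ 84.  548.3 372.2] [0.7908, 0.5961, 0.0832, 0.1112]
```

View pics/scene0.png

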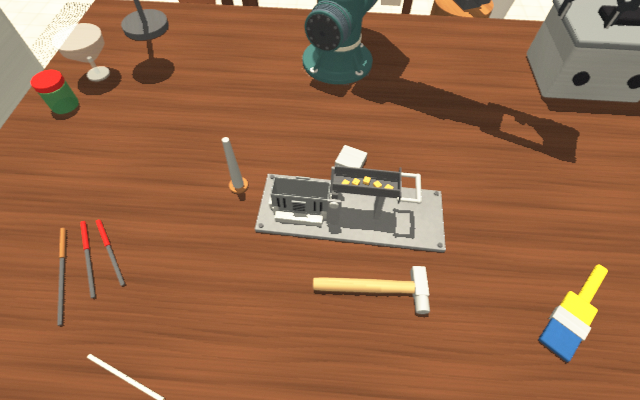

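View pics/side0.png

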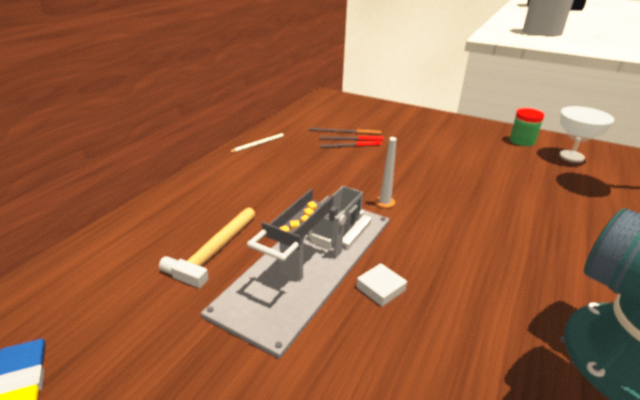

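The scene view shows the stand at pixels (257-445, 175-247), with the cassette on the left at (300,200) and the tray handle on the right at (418,187). The block is behind at (350,158), the hammer in front at (370,287) and the mandrel on the left at (237,170). In the side view the handle is at (270,245) and the cassette at (345,205). Next I'll enlarge both.

```bash
python3 - <<'E'
import cv2
a=cv2.imread('pics/scene0.png')[140:255,245:455];cv2.imwrite('pics/sc.png',cv2.resize(a,None,fx=3.8,fy=3.8,interpolation=cv2.INTER_CUBIC))
b=cv2.imread('pics/side0.png')[170:350,200:400];cv2.imwrite('pics/si.png',cv2.resize(b,None,fx=3.3,fy=3.3,interpolation=cv2.INTER_CUBIC))
E
```

```text
(no output)
```

View pics/sc.png

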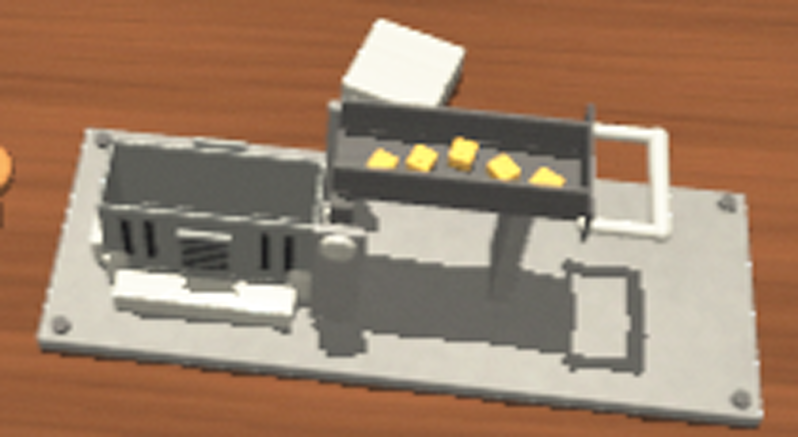

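View pics/si.png

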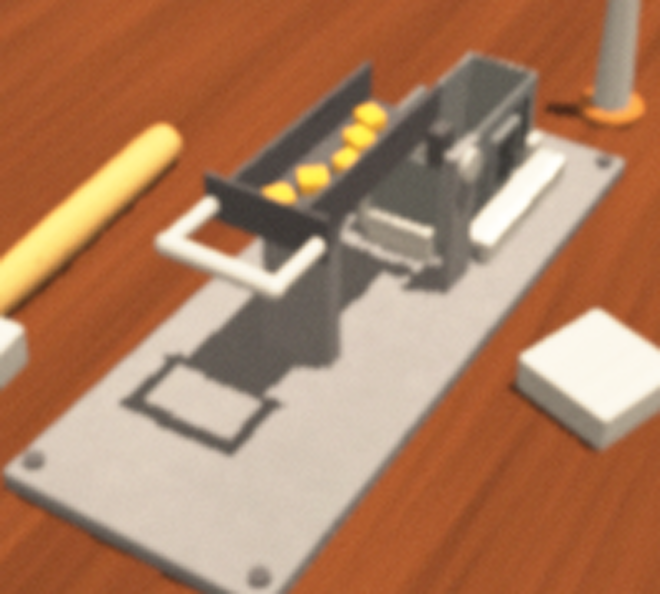

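The scene crop shows plate corners at (85,129), (745,195), (762,412) and (40,338), the bar from (660,132) to (661,232), and the cassette rim corners at (108,142), (322,158), (322,228) and (100,208). The side crop shows the bar from (165,243) to (275,288), and rim corners at (470,55) and (535,75).

```bash
cat > h.py <<'E'
import numpy as np
from station import bot, eyes, ticket
from scipy.spatial.transform import Rotation as R
def ray(n,p,c=None):
    c=c or eyes.get_calibration(n);d=np.linalg.solve(np.array(c['intrinsics']),[*p,1.])
    d=R.from_quat(c['rotation']).apply(d);return np.array(c['xyz']),d/np.linalg.norm(d)
def plane(n,p,z,c=None):
    o,d=ray(n,p,c);return o+d*(z-o[2])/d[2]
def tri(rays):
    A=0;b=0
    for o,d in rays:
        P=np.eye(3)-np.outer(d,d);A=A+P;b=b+P@o
    return np.linalg.solve(A,b)
sc=lambda p:(245+(p[0]+.5)/3.8-.5,140+(p[1]+.5)/3.8-.5)
si=lambda p:(200+(p[0]+.5)/3.3-.5,170+(p[1]+.5)/3.3-.5)
E
python3 - <<'E'
from h import *
np.set_printoptions(precision=1,suppress=True)
C=[plane("scene",sc(p),12) for p in[(85,129),(745,195),(762,412),(40,338)]]
print(np.array(C)); c=np.mean(C,0);print('stand',c)
for a,b in((0,1),(3,2)):
    d=C[b]-C[a];print('len',np.linalg.norm(d),'yaw of y axis',np.arctan2(-d[0],d[1]))
S=[plane("side",si(p),12) for p in[(5,475),(285,598),(625,160)]];print(np.array(S))
h1=tri([ray("scene",sc((660,132))),ray("side",si((275,288)))]);h2=tri([ray("scene",sc((661,232))),ray("side",si((165,243)))])
print('handle',h1,h2,(h1+h2)/2)
print('rim',tri([ray("scene",sc((108,142))),ray("side",si((535,75)))]),tri([ray("scene",sc((100,208))),ray("side",si((470,55)))]))
print(np.array([plane("scene",sc(p),74) for p in[(108,142),(322,158),(322,228),(100,208)]]))
print('mandrel foot',plane("scene",(238,185),10),'block',plane('scene',(350,155),22),'hammer',plane('scene',(420,285),20),plane('scene',(315,284),15))
E
```

```text
[[ 443.7 -144.1   12. ]
 [ 460.9  255.5   12. ]
 [ 604.5  249.1   12. ]
 [ 589.9 -147.8   12. ]]
stand [524.8  53.2  12. ]
len 399.88243952418037 yaw of y axis -0.04314555459940656
len 397.1769938926352 yaw of y axis -0.036806253820639075
[[ 606.3  249.8   12. ]
 [ 454.9  245.7   12. ]
 [ 442.8 -143.    12. ]]
handle [499.7 177.1 117. ] [561.3 173.3 115.5] [530.5 175.2 116.2]
rim [ 497.  -116.8   72.1] [ 540.8 -115.5   73.1]
[[ 497.6 -116.9   74. ]
 [ 499.1    2.    74. ]
 [ 545.1    4.5   74. ]
 [ 541.7 -115.2   74. ]]
mandrel foot [ 479.9 -205.7   10. ] block [380.4  46.8  22. ] hammer [691.3 188.8  20. ] [702.9 -12.4  15. ]
```

```bash
cat >> h.py <<'E'
def to(x,y,z,yaw=None):
    s=bot.observe();r=R.from_quat(s['orientation']);ty=r.apply([0,1,0]);t=s['tcp_pos']
    print('t',round(s['time'],2),'tcp',np.round(t,1),'ytool angle from +y to +x %.3f'%np.arctan2(ty[0],ty[1]),'tilt',np.round(r.apply([0,0,1]),3),'F',np.round(s['force'],1),'w',round(s['width'],1),'ff',np.round(s['finger_force'],1))
    print('tool delta',np.round(r.inv().apply(np.array([x,y,z])-t),1))
E
echo '[[[0,0,0,-0.12],[0,0,0,-0.12],[0,0,0,0]]]' > path.dat && python3 nudge.py path.dat 28 40
python3 -c "
from h import *;to(530,175,185)"
```

```text
time: 0.52
tcp_pos: [151.3, 528.6, 241.9]
orientation: [0.02, 1.0, -0.0, -0.0]
force: [0.0, -0.5, 0.7]
width: 32.1
finger_force: 0.0
t 0.53 tcp [151.3 528.6 241.9] ytool angle from +y to +x 0.040 tilt [-0.    -0.001 -1.   ] F [ 0.  -0.5  0.7] w 32.1 ff 0.0
tool delta [-392.6 -338.1   57. ]
```

```bash
echo '[[[-33,-28,4,0],[-33,-28,4,0],[-33,-28,4,0],[-33,-28,5,0],[-33,-28,5,0],[-33,-28,5,0],[-33,-28,5,0],[-33,-28,5,0],[-33,-28,5,0],[-33,-28,5,0],[-33,-28,5,0],[-30,-30,5,0]]]' > path.dat && python3 nudge.py path.dat >/dev/null
echo '[[[0,0,0,0],[0,0,0,0]]]' > path.dat && python3 nudge.py path.dat>/dev/null
python3 -c "
from h import *;to(530,175,107)
import cv2
cv2.imwrite('pics/w1.png',eyes.camera('wrist'))
c=eyes.get_calibration('wrist');Q=R.from_quat(c['rotation'])
for p in[(499.7,177,115),(561,173.5,115),(530.5,175.2,115)]:
  v=np.array(c['intrinsics'])@Q.inv().apply(np.array(p)-c['xyz']);print(v[:2]/v[2])"
```

```text
t 2.27 tcp [530.6 176.  185.1] ytool angle from +y to +x 0.040 tilt [-0.001  0.001 -1.   ] F [ 0.4 -0.4  0.1] w 28.0 ff 0.0
tool delta [ 0.5 -1.  78.1]
[317.01031697 179.55661695]
[315.66492185 261.56754001]
[316.24928239 222.39189369]
```

View pics/w1.png

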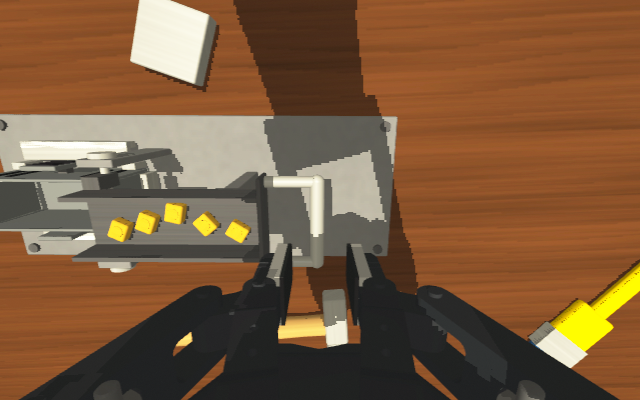

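The wrist view shows the bar at column about 318, rows 180-265, where I predicted it (316, 180-262). The fingers straddle it, so I'll descend.

```bash
echo '[[[0,0,20,0],[0,-1,20,0],[0,0,20,0],[0,0,12,0],[0,0,6,0],[0,0,0,0],[0,0,0,0]]]' > path.dat && python3 nudge.py path.dat 28 >/dev/null
echo '[[[0,0,0,0],[0,0,0,0],[0,0,0,0],[0,0,0,0]]]' > path.dat && python3 nudge.py path.dat 0 30 >/dev/null
python3 - <<'E'
from h import *
to(530,175,107)
r=np.hypot(160,22);a=np.arctan2(22,160);o=None
for t in np.linspace(0,1.25,21):
    p=r*np.array([np.cos(a+t),np.sin(a+t)])
    if o is not None:print(round(t,3),np.round(p-o,1),end='; ')
    o=p
E
```

```text
t 3.7 tcp [531.4 174.4 108.2] ytool angle from +y to +x 0.039 tilt [ 0.001 -0.    -1.   ] F [-0.3 -3.4  4.7] w 8.9 ff 29.5
tool delta [1.4 0.5 1.2]
0.062 [-1.7 10. ]; 0.125 [-2.3  9.8]; 0.188 [-2.9  9.7]; 0.25 [-3.5  9.5]; 0.312 [-4.1  9.2]; 0.375 [-4.7  9. ]; 0.438 [-5.2  8.6]; 0.5 [-5.7  8.3]; 0.562 [-6.3  7.9]; 0.625 [-6.7  7.5]; 0.688 [-7.2  7.1]; 0.75 [-7.6  6.6]; 0.812 [-8.   6.1]; 0.875 [-8.4  5.6]; 0.938 [-8.7  5.1]; 1.0 [-9.   4.5]; 1.062 [-9.3  4. ]; 1.125 [-9.5  3.4]; 1.188 [-9.7  2.8]; 1.25 [-9.9  2.2];
```

Gripped at 8.9 mm. Now the tip arc.

```bash
echo '[[[0,-1.7,-10,0],[0,-2.3,-9.8,0],[0,-2.9,-9.7,0],[0,-3.5,-9.5,0],[0,-4.1,-9.2,0],[0,-4.7,-9,0],[0,-5.2,-8.6,0],[0,-5.7,-8.3,0],[0,-6.3,-7.9,0],[0,-6.7,-7.5,0],[0,-7.2,-7.1,0],[0,-7.6,-6.6,0]]]' > path.dat && python3 nudge.py path.dat
echo '[[[0,-8,-6.1,0],[0,-8.4,-5.6,0],[0,-8.7,-5.1,0],[0,-9,-4.5,0],[0,-9.3,-4,0],[0,-9.5,-3.4,0],[0,-9.7,-2.8,0],[0,-9.9,-2.2,0],[0,0,0,0],[0,0,0,0]]]' > path.dat && python3 nudge.py path.dat
python3 - <<'E'
from h import *
import cv2
to(0,0,0)
for n in('scene','side'):
    im=eyes.camera(n);cv2.imwrite(f'pics/{n}2.png',im)
    h=cv2.inRange(cv2.cvtColor(im,cv2.COLOR_BGR2HSV),(20,120,100),(32,255,255))
    _,_,st,ce=cv2.connectedComponentsWithStats(h);print(n,[(s[4],c.round().tolist()) for s,c in zip(st[1:],ce[1:]) if s[4]>3])
a=cv2.resize(cv2.imread('pics/scene2.png')[90:255,245:455],None,fx=2,fy=2);b=cv2.resize(cv2.imread('pics/side2.png')[130:295,240:420],None,fx=2,fy=2)
cv2.imwrite('pics/both2.png',np.hstack([a,b]))
E
```

```text
time: 5.2
tcp_pos: [528.8, 118.7, 212.8]
orientation: [0.019, 1.0, 0.002, 0.001]
force: [2.4, 5.6, 3.8]
width: 9.0
finger_force: 29.3
time: 6.45
tcp_pos: [525.5, 45.2, 247.4]
orientation: [0.019, 1.0, 0.001, 0.001]
force: [0.3, 3.1, 7.1]
width: 8.5
finger_force: 31.2
t 6.45 tcp [525.5  45.2 247.4] ytool angle from +y to +x 0.038 tilt [ 0.002  0.002 -1.   ] F [0.3 3.1 7.1] w 8.5 ff 31.2
tool delta [524.  -65.7 246. ]
scene [(np.int32(1205), [585.0, 296.0]), (np.int32(5), [345.0, 278.0]), (np.int32(4), [388.0, 280.0]), (np.int32(4), [316.0, 286.0]), (np.int32(12), [338.0, 287.0]), (np.int32(9), [367.0, 288.0]), (np.int32(4), [384.0, 289.0]), (np.int32(6), [406.0, 290.0])]
side [(np.int32(6), [534.0, 123.0]), (np.int32(5), [533.0, 144.0]), (np.int32(290), [222.0, 236.0]), (np.int32(424), [22.0, 394.0])]
```

View pics/both2.png

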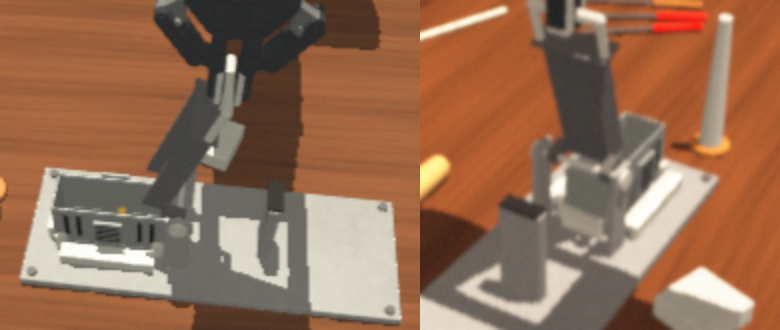

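The tray is fully tipped, with the lip over the mouth and one blank visible inside at crop (122,210). No blanks are on the plate. I'll dwell briefly, then swing the tray back.

```bash
echo '[[[0,0,0,0],[0,9.9,2.2,0],[0,9.7,2.8,0],[0,9.5,3.4,0],[0,9.3,4,0],[0,9,4.5,0],[0,8.7,5.1,0],[0,8.4,5.6,0],[0,8,6.1,0],[0,7.6,6.6,0]]]' > path.dat && python3 nudge.py path.dat | grep -v ori
echo '[[[0,7.2,7.1,0],[0,6.7,7.5,0],[0,6.3,7.9,0],[0,5.7,8.3,0],[0,5.2,8.6,0],[0,4.7,9,0],[0,4.1,9.2,0],[0,3.5,9.5,0],[0,2.9,9.7,0],[0,2.3,9.8,0],[0,1.7,8,0],[0,0,0,0]]]' > path.dat && python3 nudge.py path.dat | grep -v ori
echo '[[[0,0,0,0],[0,0,0,0]]]' > path.dat && python3 nudge.py path.dat | grep -v ori
python3 -c "
from h import *;to(531.4,174.4,108.2)"
```

```text
time: 7.8
tcp_pos: [529.1, 125.5, 204.0]
force: [2.4, 3.8, 5.1]
width: 8.8
finger_force: 32.3
time: 9.3
tcp_pos: [531.1, 174.1, 107.7]
force: [6.4, 0.9, -1.3]
width: 8.6
finger_force: 33.8
time: 9.55
tcp_pos: [531.2, 174.0, 108.3]
force: [6.4, 1.2, -0.3]
width: 8.6
finger_force: 33.8
t 9.55 tcp [531.2 174.  108.3] ytool angle from +y to +x 0.039 tilt [ 0.    -0.001 -1.   ] F [ 6.4  1.2 -0.3] w 8.6 ff 33.8
tool delta [-0.2  0.4  0.1]
```

Tray is down. Release, rise, and move over the cassette.

```bash
echo '[[[0,0,0,0],[0,0,0,0],[0,0,-10,0],[0,0,-20,0],[0,0,-25,0],[0,0,-25,0],[0,0,-20,0]]]' > path.dat && python3 nudge.py path.dat 24 | grep -v ori
python3 -c "
from h import *;to(520.5,-57,205);print(bot.observe()['joint_positions'])"
```

```text
time: 10.42
tcp_pos: [530.9, 174.8, 211.3]
force: [-0.3, -0.1, 0.8]
width: 24.0
finger_force: 0.0
t 10.43 tcp [530.9 174.8 211.3] ytool angle from +y to +x 0.039 tilt [ 0.001  0.    -1.   ] F [-0.3 -0.1  0.8] w 24.0 ff 0.0
tool delta [   1.4 -232.     6.3]
[ 2.16650819e-01  1.14216210e-01  1.40248456e+00 -2.76273863e-05
  1.62364051e+00 -1.31541130e+00]
```

```bash
echo '[[[0,-38,1,0],[0,-39,1,0],[0,-39,1,0],[0,-39,1,0],[0,-39,1,0],[1.4,-38,1,0],[0,0,0,0]]]' > path.dat && python3 nudge.py path.dat 85 | grep -v ori
echo '[[[0,0,0,0.175],[0,0,0,0.175],[0,0,0,0.175],[0,0,0,0.175],[0,0,0,0.175],[0,0,0,0.175],[0,0,0,0.175],[0,0,0,0.175],[0,0,0,0.171],[0,0,0,0],[0,0,0,0]]]' > path.dat && python3 nudge.py path.dat | grep -v ori
python3 - <<'E'
from h import *
import cv2
to(520.5,-57,60)
c=eyes.get_calibration('wrist');cv2.imwrite('pics/w3.png',eyes.camera('wrist'));Q=R.from_quat(c['rotation'])
s=np.array([524.8,53.2]);ux=np.array([1,-.04]);uy=np.array([.04,1])
for p in[(-23,-170,74),(23,-170,74),(23,-50,74),(-23,-50,74),(-33,-110,53),(33,-110,53)]:
  w=np.array([*(s+p[0]*ux+p[1]*uy),p[2]]);v=np.array(c['intrinsics'])@Q.inv().apply(w-c['xyz']);print(p,np.round(v[:2]/v[2],1))
cv2.imwrite('pics/scene3.png',eyes.camera('scene'))
E
```

```text
time: 11.3
tcp_pos: [520.1, -59.1, 203.8]
force: [0.1, 0.6, -0.6]
width: 85.0
finger_force: 0.0
time: 12.68
tcp_pos: [520.5, -56.4, 203.6]
force: [-0.4, 0.3, 1.0]
width: 85.2
finger_force: 0.0
t 12.68 tcp [520.5 -56.4 203.6] ytool angle from +y to +x 1.607 tilt [ 0.  0. -1.] F [-0.4  0.3  1. ] w 85.2 ff 0.0
tool delta [-6.000e-01 -1.000e-01  1.436e+02]
(-23, -170, 74) [294.5 262.2]
(23, -170, 74) [342.7 262.4]
(23, -50, 74) [346.4 133.2]
(-23, -50, 74) [291.9 132.9]
(-33, -110, 53) [284.7 195.8]
(33, -110, 53) [353.  196.1]
```

View pics/w3.png

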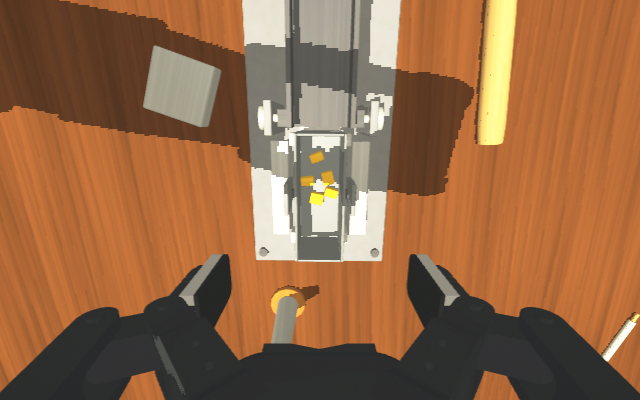

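The wrist view shows all five blanks inside the cassette, around (320,180). The rim is centred at column 319.5 and the fingers at 319, so they are aligned. The tray is down. I'll descend to TCP z=53, which keeps the fingertips above the rails and on the catch pads.

```bash
echo '[[[0,0,20,0],[0,0,25,0],[0,0,25,0],[0,0,25,0],[0,0,20,0],[0,0,15,0],[0,0,10,0],[0,0,6,0],[0,0,4,0],[0,0,0,0],[0,0,0,0]]]' > path.dat && python3 nudge.py path.dat 85 | grep -v ori
python3 -c "
from h import *;to(520.5,-57,53)"
```

```text
time: 14.15
tcp_pos: [520.9, -57.1, 53.8]
force: [-0.2, 1.0, -0.0]
width: 84.5
finger_force: 0.0
t 14.15 tcp [520.9 -57.1  53.8] ytool angle from +y to +x 1.610 tilt [ 0.001 -0.    -1.   ] F [-0.2  1.  -0. ] w 84.5 ff 0.0
tool delta [ 0.  -0.4  0.8]
```

```bash
echo '[[[0,0,0,0],[0,0,0,0],[0,0,0,0],[0,0,0,0],[0,0,0,0],[0,0,0,0]]]' > path.dat && python3 nudge.py path.dat 45 50 | grep -v ori
python3 - <<'E'
from h import *
import cv2
to(520.5,-57,143)
im=eyes.camera('side');cv2.imwrite('pics/s4.png',cv2.resize(im[120:300,220:420],None,fx=3.3,fy=3.3))
E
```

```text
time: 14.9
tcp_pos: [521.3, -57.2, 56.6]
force: [-4.2, 0.5, 14.0]
width: 48.7
finger_force: 54.0
t 14.9 tcp [521.3 -57.2  56.6] ytool angle from +y to +x 1.610 tilt [ 0.002 -0.001 -1.   ] F [-4.2  0.5 14. ] w 48.7 ff 54.0
tool delta [  0.1  -0.6 -86.4]
```

View pics/s4.png

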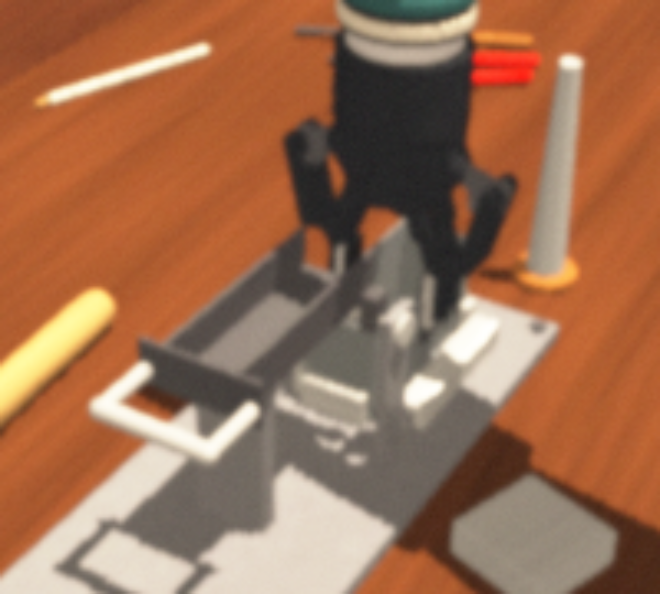

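The fingers are on both catches with the tray down. The 14 N upward reaction fits the pads swinging down as they closed. I'll test with a small lift.

```bash
echo '[[[0,0,-2,0],[0,0,-2,0],[0,0,-2,0],[0,0,-2,0],[0,0,0,0]]]' > path.dat && python3 nudge.py path.dat | grep -v ori; echo '[[[0,0,-2,0],[0,0,-2,0],[0,0,-2,0],[0,0,0,0]]]' > path.dat && python3 nudge.py path.dat | grep -v ori
```

```text
time: 15.58
tcp_pos: [520.3, -56.9, 61.0]
force: [-0.5, -0.3, -3.3]
width: 48.1
finger_force: 52.0
time: 16.08
tcp_pos: [520.7, -57.0, 67.6]
force: [-0.9, 0.9, -2.3]
width: 48.2
finger_force: 52.0
```

The force is about -3 N, which is just the cassette's weight, so it is unlatched. Continuing the lift.

```bash
echo '[[[0,0,-4,0],[0,0,-7,0],[0,0,-8,0],[0,0,-8,0],[0,0,-8,0],[0,0,-8,0],[0,0,-8,0],[0,0,-8,0],[0,0,-8,0],[0,0,-7,0],[0,0,-4,0],[0,0,-2,0]]]' > path.dat && python3 nudge.py path.dat | grep -v ori; echo '[[[0,0,0,0],[0,0,0,0],[0,0,0,0],[0,0,0,0]]]' > path.dat && python3 nudge.py path.dat | grep -v ori
python3 - <<'E'
from h import *
import cv2
to(0,0,0)
w=eyes.camera('wrist')[60:340,180:460];a=eyes.camera('scene')[90:255,245:455];b=eyes.camera('side')[110:290,240:420]
f=lambda i:cv2.resize(i,(int(i.shape[1]*280/i.shape[0]),280))
cv2.imwrite('pics/f5.png',cv2.resize(np.hstack([w,f(a)]),(790,350)));cv2.imwrite('pics/f6.png',cv2.resize(b,None,fx=3,fy=3))
E
```

```text
time: 17.58
tcp_pos: [520.6, -57.0, 147.5]
force: [-0.3, -0.5, -2.5]
width: 48.2
finger_force: 52.0
time: 18.08
tcp_pos: [520.4, -56.9, 147.1]
force: [-1.1, -0.6, -2.6]
width: 48.1
finger_force: 52.0
t 18.07 tcp [520.4 -56.9 147.1] ytool angle from +y to +x 1.610 tilt [-0.  0. -1.] F [-1.1 -0.6 -2.6] w 48.1 ff 52.0
tool delta [  36.6 -522.2  147.3]
```

View pics/f5.png

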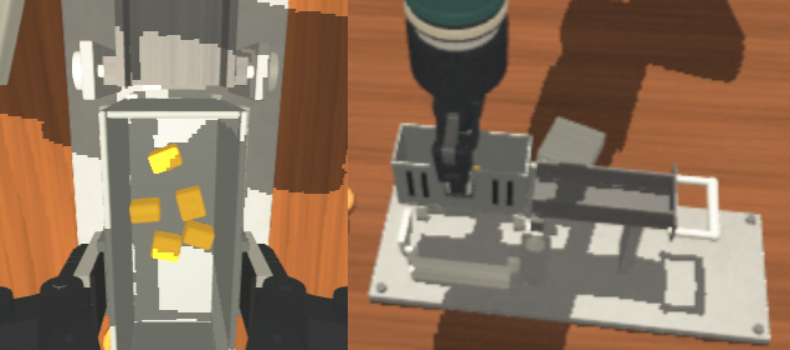

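View pics/f6.png

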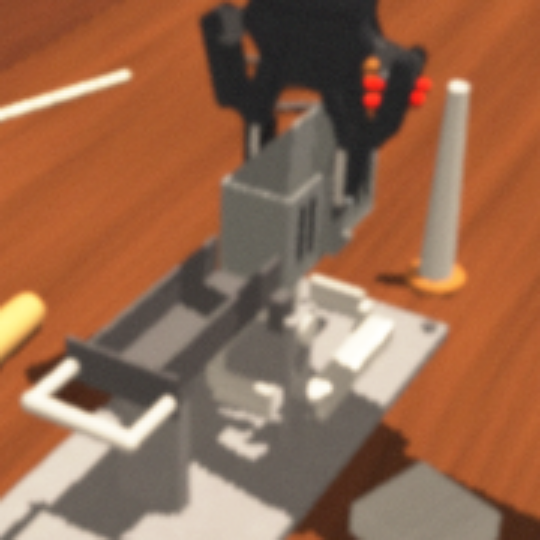

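The cassette is held level about 90 mm above its dock, with all five blanks inside. The tray is down and the bystanders have not moved. Handing in.

```bash
python3 -c "
from station import bot, eyes, ticket;print(ticket.hand_in())"
```

```text
the job is handed in; nothing more can be done
None
```

I handed the job in with the cassette held level about 90 mm above its dock, catches pinched and all five blanks inside, the tray back down, and the block, hammer and mandrel unmoved as far as the camera views showed; hand-in returned no verdict.

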